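# Pre-set the regulating valve on a boiler return spool

## Robot

A 6-joint arm with a two-finger parallel gripper is mounted at the origin on the work surface. World frame = base frame: x ahead of the robot, y to its left, z up, the work surface at z = 0. Lengths are in mm, angles in rad, forces in N, time in s.
With the tool pointing down it reaches from about 275 to 975 mm from the base axis. Payload 8.4 kg.
Tool frame: the origin (TCP) lies midway between the tips of the shut fingers; the grasp point (between the pads) lies arm.tcp_to_grasp behind it (arm.tcp_to_grasp is the distance from the TCP to the grasp point, in mm); z points along the fingers, y is the line along which they close (so a half turn about z gives the same grasp; the last joint's range is limited). The gripper opens to 92 mm and grips with 3 to 60 N. Pads are 20 mm wide; open, the fingers measure 128 mm over their backs; the gripper's body (75 mm by 189 mm) begins 69 mm behind the grasp point.
Start: joints at [-0.002, 0.353, 1.633, -0, 1.155, -0.002], TCP at [625.002, -0, 214.583] pointing down, gripper open.
Joint ranges: [-2.63, 2.63], [-0.92, 2.1], [0.06, 2.66], [-1.3, 4.44], [0, 2.69], [-3.02, 3.02]. Speed limits (rad/s): [2.22, 2.22, 2.79, 3.14, 3.14, 3.14].

## Interface

Orientations are given as a unit quaternion [x, y, z, w].
In Python, from bench import arm gives the robot as it stands.
- The arm moves only by the tool move_arm, never from a script. Its argument "increments" is a list of rows, each a list of 7 numbers: the shift along the tool's x, y, z in cm, then the turn, a rotation vector about the tool's x, y, z in rad, then the closure in counts, from 0 (fully open) to 255 (shut). In form: [[x, y, z, wx, wy, wz, jaw], ...]. A call has 1 to 12 rows; each row shifts and turns the commanded pose from where the row before left it, along the tool's axes as they then stand; what a row does not reach is not made up. A row lasts 1/10 s, in which the tool goes at most 50 mm and 8.59 degrees, less where a joint would pass 70% of its speed; a pose out of reach is approached as far as the arm can. A call is refused whole if a number of a shift passes 5 or a number of a turn 0.15, either way. A call with a gripper value outside its range is refused whole. The fingers move at their own pace and stop on an object; the grip force is fixed at half the most. Time passes only in rows, so rows that do not move let the fingers close. It gives the time, the measured TCP pose, the force, the opening and the grip force at its end, in the units of the state.
- arm.observe(): the state, without advancing time (a new reading comes with each control period).
- arm.get_image(name): name is "scene" or "side" or "wrist"; returns (picture, depth): 384x512x3 uint8, blue, green, red; 384x512 float32, mm along the optical axis (not along the pixel's ray), 0 where there is no reading.
- arm.camera_model(name): a dict with "fx", "fy", "cx", "cy" (pixels), "distortion" ([k1, k2, p1, p2, k3] as OpenCV has them; the pictures are not rectified), "position" and "orientation" of the camera in the world; the wrist camera has in their place "tool_from_camera" (4x4, takes a point from camera to tool coordinates, whose origin is the TCP and whose axes are the flange's). Camera axes: x right, y down, z forward; pixel columns grow to the right and rows downward; lengths in mm; the calibration is good to about 2 mm. A picture is of the moment at which its call begins: read the wrist's pose just before it. camera_model takes no time and is no camera call.
- arm.close_job(): hands the job in; it is judged then, once.
The state is a dict: "clock": time; "joints": joint angles; "joint_vel": joint speeds; "joint_efforts": joint torques, N m; "tcp_pos": TCP position; "eef_rot": TCP orientation; "wrist_force": force on the tool from outside, world axes, zero at the start; "wrist_torque": the same for the moment, N m; "width": opening from 0.0 (shut) to 1.0 (fully open); "grip_force": force on a finger pad.
Only numpy, scipy, OpenCV 4.12 (cv2) and the standard library are available. Lean on these libraries where they do the work, as an engineer would, in place of code of your own. Each camera call takes 0.05 s, during which the arm holds its last target. There are 200 camera calls.

## Task

Pre-set the regulating valve on the pipe spool: wind its handwheel clockwise until the valve is right down on its seat, then open it three quarters of a turn (270 degrees) from there and let go. Leave everything else lying on the worktop as it is.

Things in the scene. Friction and masses are not known exactly. Their poses are not given: they have to be found in the camera images.
- valve: Pipe spool with a bronze globe valve in its middle, clamped on a bench stand bolted to the worktop; does not move. Origin under the middle of the 130 x 330 x 8 mm base plate, right below the upright valve stem; y along the pipe, z up. Pipe 350 mm long, 48 mm diameter, axis 85 mm up; union nuts at its ends 74 mm across.
- gland (a point): Top of the valve's gland nut (35 mm across), where the stem comes out, 198 mm up; the bonnet below it is 72 mm across. The packing is stiff: the wheel turns against a steady 0.45 N m (8 N at the rim) and stays where it is left. It starts 30 to 90 degrees open; how far must be felt: turned clockwise (from above) it stops dead on the seat.
- wheel: Dark cast-iron handwheel on the stem, level: 125 mm over all, round rim bar 13 mm thick on a circle of 56 mm radius, hub 28 mm across and 20 mm high, nut on it up to 18 mm above the origin. Origin: the wheel's centre at rim mid-height, 222 mm above the worktop when shut; it climbs 6 mm per turn of opening (anticlockwise from above). The frame turns with the wheel, z up.
- rivet (a point): Small steel rivet on top of one of the wheel's three straight spokes, 28 mm from the wheel's centre along the wheel's x axis, 6 mm above rim mid-height; turns with the wheel. Spokes 10 mm wide and 7 mm thick run from hub to rim at 0, 120 and 240 degrees from that x axis, with open gaps between.
- olive_jar: Screw-top glass jar of olives, 76 mm diameter, 118 mm high, origin under its centre; stands close beyond the spool (its +x side). Bystander.
- gauge_case: Blue plastic pressure gauge case, 170 x 230 x 59 mm with a carrying handle at its -x side, origin under its centre; left part of the worktop. Bystander.
- hammer: Wooden-handled hammer lying flat, 300 mm long, head at +x, origin under the middle of its length; near right. Bystander.
- spanner: Steel adjustable spanner lying flat, 210 mm long, 13 mm high, jaws at +x, origin 90 mm from the handle's end; on the robot's side of the spool. Bystander.
- tape_reel: White plastic reel of thread tape, 58 mm diameter, 22 mm high, origin under its centre; beyond the spool. Bystander.
- end_cap: Loose brass blanking cap, 72 mm diameter, 30 mm high, origin under its centre; on the robot's side of the spool. Bystander.
- socket_box: Stainless steel socket set box with its flip-top lid shut, 184 x 304 x 70 mm, origin under its centre, too heavy to shift; right part of the worktop. Bystander.

How it is judged:
By the outcome, as a careful person would: the job done as asked, in the order asked, and still so for the second after the job is handed in, with the robot touching nothing.
It also fails if it takes over 67 s, if anything falls off the work surface, if the arm or the gripper's body presses on something with over 40 N, if the wrist force passes 120 N, or if a joint passes its speed limit or range.

## Working session

There is one attempt and no reset: what is moved stays moved. The work goes in short steps, Python scripts to look and compute and a tool call to move; the robot and the scene stay as the last step left them, time stands still between calls to the robot, and variables do not carry over. Pictures are saved under pics/ and viewed, at most 10 in all, crops included, and the job is handed in when it is done.

Besides the shell and the picture viewer there is one more tool, called after ">>>" as name([rows], argument=value, ...), one row to a line, values as JSON. move_arm: Moves the arm, as the interface text tells. Its arguments: {"type":"object","properties":{"increments":{"type":"array","items":{"type":"array","items":{"type":"number"}}}},"required":["increments"]}

```bash
mkdir -p pics; ls
python3 - <<'E'
from bench import arm
import cv2,numpy as np
s=arm.observe();print(s, arm.tcp_to_grasp)
a,da=arm.get_image("scene");b,db=arm.get_image("side")
np.savez("v0.npz",a=a,da=da,b=b,db=db)
cv2.imwrite("pics/a.png",np.hstack([a,b])[:, :] if 0 else cv2.resize(np.hstack([a,b]),(800,300)))
cv2.imwrite("pics/scene.png",cv2.resize(a,(800,600)))
for n in("scene","side","wrist"):print(n,arm.camera_model(n))
E
```

```text
pics
{'clock': 0.0, 'joints': array([-2.42696915e-03,  3.53621125e-01,  1.63410557e+00, -1.61089437e-05,
        1.15514680e+00, -2.40146906e-03]), 'joint_vel': array([ 3.34141968e-05,  8.51085266e-04,  1.89905678e-03, -2.96383406e-04,
       -9.50939578e-05,  1.89568603e-05]), 'joint_efforts': array([-2.43486713e-03, -5.93846583e+01, -3.34216332e+01,  6.94100303e-02,
        2.34022352e-02, -1.15005114e-04]), 'tcp_pos': array([ 6.24539390e+02, -2.10329730e-02,  2.13892767e+02]), 'eef_rot': array([ 7.07113349e-01,  7.07099924e-01, -4.56973694e-04, -4.48742343e-04]), 'wrist_force': array([-0.10627927,  0.27899081, -0.01470069]), 'wrist_torque': array([-0.00149373,  0.0168376 ,  0.0610874 ]), 'grip_force': 0.0, 'width': 0.996568731314397} 18.700000000000003
scene {'fx': 457.7089465177351, 'fy': 457.7089465177351, 'cx': 260.3911404350069, 'cy': 193.6483791816352, 'distortion': array([-0.04749666,  0.        ,  0.        ,  0.        ,  0.        ]), 'position': array([1078.93413778, -939.18140288, 1584.25244903]), 'orientation': array([ 0.91729383,  0.24464673, -0.08451774, -0.30261653]
[... 193 characters left out ...]
), 'position': array([-156.09980987, -909.82885966, 1026.78246517]), 'orientation': array([ 0.84691543, -0.28889374,  0.13996468, -0.42389215])}
wrist {'fx': 291.87021737162297, 'fy': 291.87021737162297, 'cx': 251.49961245056613, 'cy': 189.74202180506836, 'distortion': array([0.00512942, 0.        , 0.        , 0.        , 0.        ]), 'tool_from_camera': array([[-9.35544399e-04, -9.58159979e-01, -2.86231689e-01,
         8.05094497e+01],
       [ 9.99999556e-01, -8.65341716e-04, -3.71755426e-04,
        -1.12035249e+00],
       [ 1.08512950e-04, -2.86231910e-01,  9.58160363e-01,
        -1.69425299e+02],
       [ 0.00000000e+00,  0.00000000e+00,  0.00000000e+00,
         1.00000000e+00]])}
```

View pics/scene.png

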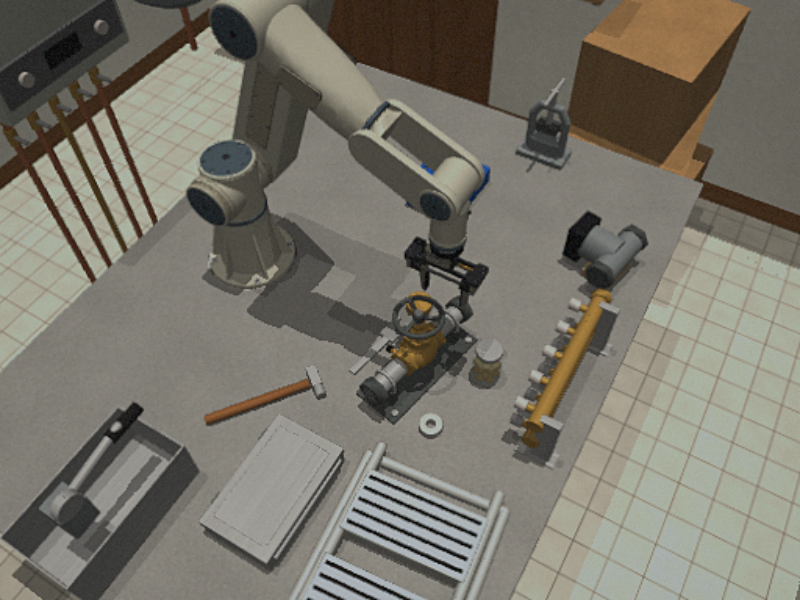

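View pics/a.png

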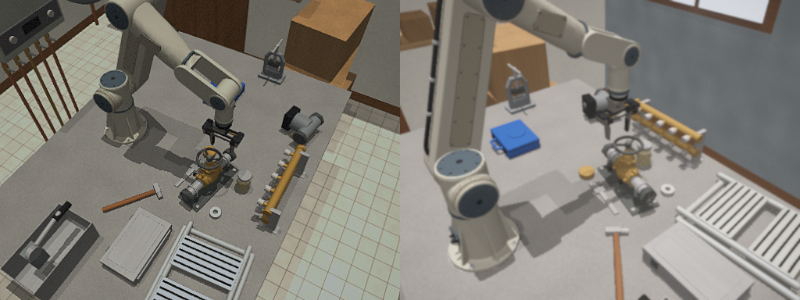

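The scene view shows the wheel at about (267,202) in native pixels, and the side view shows it at about (290,188). I'll enlarge both.

```bash
cat > h.py <<'E'
import cv2,numpy as np
from scipy.spatial.transform import Rotation as R
from bench import arm
def ray(m,uv,P=None):
    K=np.array([[m['fx'],0,m['cx']],[0,m['fy'],m['cy']],[0,0,1]])
    p=cv2.undistortPoints(np.array([[uv]],float),K,m['distortion'])[0,0]
    d=np.array([p[0],p[1],1.])
    if P is None: C=np.array(m['position']);Q=R.from_quat(m['orientation']).as_matrix()
    else: C=P[:3,3];Q=P[:3,:3]
    return C,Q@d
def wristpose(s):
    T=np.eye(4);T[:3,:3]=R.from_quat(s['eef_rot']).as_matrix();T[:3,3]=s['tcp_pos']
    return T@arm.camera_model('wrist')['tool_from_camera']
def atz(C,d,z): return C+d*(z-C[2])/d[2]
def tri(rs):
    A=0;b=0
    for C,d in rs:
        d=d/np.linalg.norm(d);M=np.eye(3)-np.outer(d,d);A=A+M;b=b+M@C
    return np.linalg.solve(A,b)
E
python3 - <<'E'
import numpy as np,cv2
v=np.load("v0.npz")
a=cv2.resize(v['a'][165:255,220:320],(400,360),interpolation=2)
b=cv2.resize(v['b'][155:245,240:340],(400,360),interpolation=2)
cv2.imwrite("pics/c.png",np.hstack([a,b]))
E
```

```text
(no output)
```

View pics/c.png

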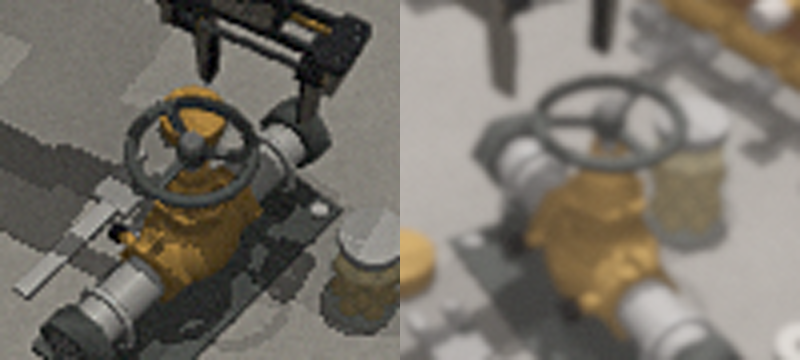

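Run:
```python
from h import *
m1,m2=arm.camera_model('scene'),arm.camera_model('side')
r=[ray(m1,(268,202.7)),ray(m2,(292.75,185.75))]
print(tri(r),[atz(*q,224) for q in r])
```

```text
[608.62597626 -88.707242   217.73512728] [array([609.86628009, -90.19037129, 224.        ]), array([602.06352009, -97.94049015, 224.        ])]
```

>>> move_arm([
  [0,0,-5,0,0,0,0],
  [0,0,-5,0,0,0,0],
  [0,0,-5,0,0,0,0],
])

```text
clock: 0.4
tcp_pos: [624.4, -0.0, 365.7]
eef_rot: [0.707, 0.707, -0.001, -0.001]
wrist_force: [0.1, -0.2, -0.3]
width: 0.998
grip_force: 0.0
```

```bash
cat > w.py <<'E'
from h import *
import sys,pickle
n=sys.argv[1]; s=arm.observe(); P=wristpose(s); im,d=arm.get_image("wrist")
pickle.dump((s,P,im,d),open(n+".pkl","wb")); print(s['clock'],s['tcp_pos'],s['joints'])
m=arm.camera_model('wrist')
c=np.linalg.inv(P)@np.array([607,-93,223,1]); u=int(m['fx']*c[0]/c[2]+m['cx']);v=int(m['fy']*c[1]/c[2]+m['cy'])
u0=max(0,min(512-200,u-100));v0=max(0,min(384-150,v-75)); print("crop origin",u0,v0,"pred",u,v)
cv2.imwrite(f"pics/{n}.png",cv2.resize(im[v0:v0+150,u0:u0+200],(800,600),interpolation=2))
E
python3 w.py w1
```

```text
0.4 [ 6.24418571e+02 -2.40708113e-03  3.65734174e+02] [-2.40900964e-03  2.52013018e-01  1.44244454e+00  5.10715135e-06
  1.44866765e+00 -2.43208377e-03]
crop origin 138 179 pred 238 254
```

>>> move_arm([
  [-3,-1,0,0,0,0,0],
  [-3,-1,0,0,0,0,0],
  [-3,0,0,0,0,0,0],
  [0,0,0,0,0,0,0],
  [0,0,0,0,0,0,0],
])

```text
clock: 0.95
tcp_pos: [604.8, -90.3, 364.1]
eef_rot: [0.708, 0.707, -0.0, -0.0]
wrist_force: [-0.5, 0.5, -0.8]
width: 0.999
grip_force: 0.0
```

```bash
python3 w.py w2
```

```text
0.95 [604.82101318 -90.28055344 364.07777869] [-1.50837601e-01  2.30172316e-01  1.47385270e+00  3.61360343e-04
  1.43823090e+00 -1.49471116e-01]
crop origin 154 106 pred 254 181
```

View pics/w1.png

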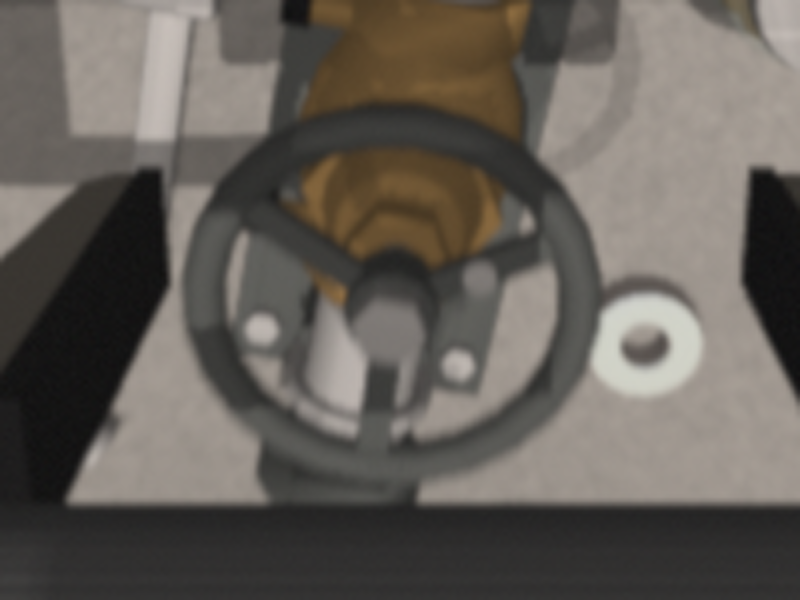

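View pics/w2.png

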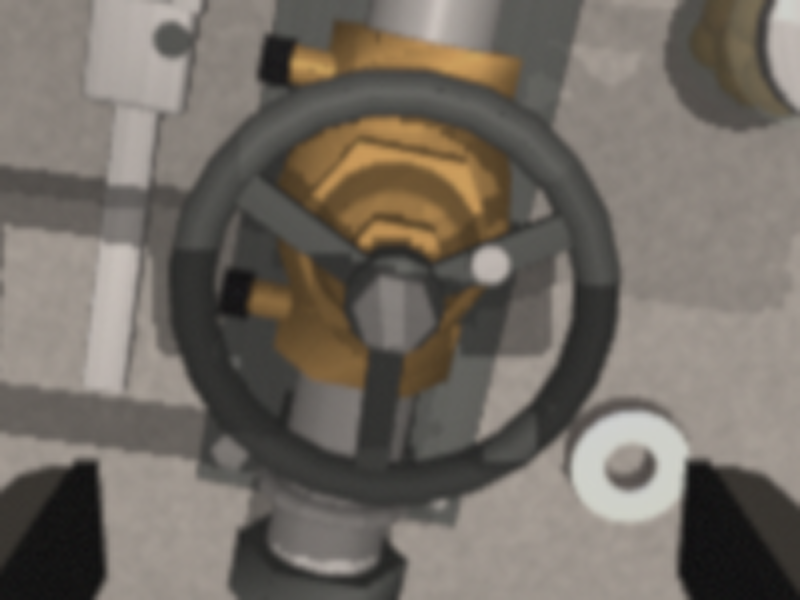

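The wrist views are clear. The outer rim spans x 183–602, y 102–482 in crop 1, and x 168–620, y 70–505 in crop 2. The rivet is at (480,277) and (490,265). The spokes lead up-left, right and down.

Run:
```python
from h import *
import pickle
from scipy.optimize import least_squares
m=arm.camera_model('wrist')
V=[("w1",(138,179),(183,602,102,482),(480,277)),("w2",(154,106),(168,620,70,505),(490,265))]
Ps=[pickle.load(open(v[0]+".pkl","rb"))[1] for v in V]
rs=[ray(m,(v[1][0]+v[3][0]/4,v[1][1]+v[3][1]/4),P) for v,P in zip(V,Ps)]
rv=tri(rs);print("rivet",rv,[atz(*r,229) for r in rs])
t=np.linspace(0,2*np.pi,400);s=np.linspace(0,2*np.pi,40)
T,S=np.meshgrid(t,s)
tor=np.stack([(56+6.5*np.cos(S))*np.cos(T),(56+6.5*np.cos(S))*np.sin(T),6.5*np.sin(S)],-1).reshape(-1,3)
def f(c):
    o=[]
    for v,P in zip(V,Ps):
        q=(tor+c-P[:3,3])@P[:3,:3]
        u=4*(q[:,0]/q[:,2]*m['fx']+m['cx']-v[1][0]);w=4*(q[:,1]/q[:,2]*m['fy']+m['cy']-v[1][1])
        o+=[u.min()-v[2][0],u.max()-v[2][1],w.min()-v[2][2],w.max()-v[2][3]]
    return np.array(o)
r=least_squares(f,[607,-93,222]);c=r.x;print("centre",c,r.fun.round(1))
for z in (222,225): print(z,least_squares(lambda p:f([p[0],p[1],z]),c[:2]).x)
d=rv-c;print("rivet az",np.degrees(np.arctan2(d[1],d[0])),np.hypot(*d[:2]))
```

```text
rivet [630.23754792 -80.66681848 231.49576444] [array([630.4731057 , -82.04339352, 229.        ]), array([630.27280099, -81.2073685 , 229.        ])]
centre [604.55552655 -93.05268801 221.35849565] [ 0.8 -0.5 -2.  -2.3 -0.8  0.6 -0.5  4.7]
222 [604.57165285 -92.83743012]
225 [604.64696621 -91.83283421]
rivet az 25.746982752978806 28.51273375374391
```

>>> move_arm([
  [0.93,2.62,0,0,0,0.1,196],
  [0,0,0,0,0,0.14,196],
  [0,0,0,0,0,0.14,196],
  [0,0,0,0,0,0.14,196],
  [0,0,0,0,0,0.14,196],
  [0,0,2,0,0,0.14,196],
  [0,0,2,0,0,0.14,196],
  [0,0,2,0,0,0.14,196],
  [0,0,2,0,0,0.07,196],
  [0,0,0,0,0,0,196],
  [0,0,0,0,0,0,196],
])

```text
clock: 2.1
tcp_pos: [631.3, -79.8, 284.7]
eef_rot: [0.978, 0.21, -0.0, -0.0]
wrist_force: [-0.1, -0.5, 0.8]
width: 0.232
grip_force: 0.0
```

```bash
sed -i 's/np.array(\[607,-93,223,1\])/np.array([604.6,-92.5,223,1])/' w.py; python3 w.py w3
python3 - <<'E'
from h import *
s=arm.observe();M=R.from_quat(s['eef_rot']).as_matrix();print(M.round(3),np.degrees(np.arctan2(M[1,0],M[0,0])),s['width']*92)
E
```

```text
2.1 [631.34108309 -79.76908016 284.73468244] [-1.28145567e-01  3.15802741e-01  1.52857137e+00  1.94458927e-04
  1.29775697e+00  1.01850039e+00]
crop origin 152 159 pred 252 234
[[ 0.912  0.411  0.001]
 [ 0.411 -0.912  0.   ]
 [ 0.001  0.    -1.   ]] 24.275158197815298 21.151765669688647
```

View pics/w3.png

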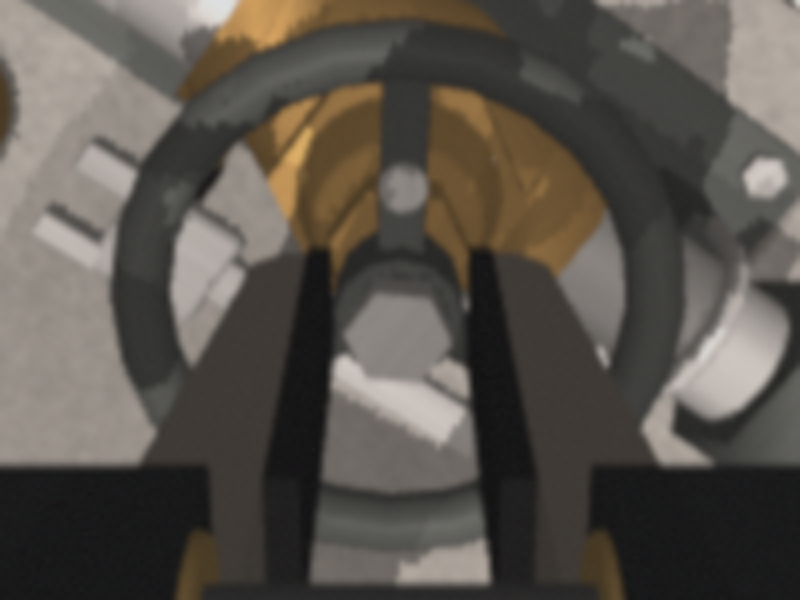

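The spoke with the rivet at (404,188) lies between the fingers, whose centre is at about x=400. The wheel centre is at about x=398. I'll descend and grip it.

>>> move_arm([
  [-0.1,0.06,2,0,0,0,196],
  [0,0,2,0,0,0,196],
  [0,0,1.5,0,0,0,196],
  [0,0,1.2,0,0,0,196],
  [0,0,1,0,0,0,196],
  [0,0,0,0,0,0,196],
])

```text
clock: 2.75
tcp_pos: [630.0, -81.5, 206.5]
eef_rot: [0.978, 0.209, -0.001, -0.0]
wrist_force: [-0.9, -0.2, -0.3]
width: 0.229
grip_force: 0.0
```

>>> move_arm([
  [0,0,0,0,0,0,255],
  [0,0,0,0,0,0,255],
  [0,0,0,0,0,0,255],
  [0,0,0,0,0,0,255],
])

```text
clock: 3.15
tcp_pos: [630.5, -80.8, 208.2]
eef_rot: [0.978, 0.209, 0.0, -0.001]
wrist_force: [-1.3, 4.4, 0.7]
width: 0.103
grip_force: 30.0
```

>>> move_arm([
  [-0.01,0.227,0.008,0,0,0.08,255],
  [-0.01,0.227,0.008,0,0,0.08,255],
  [-0.01,0.227,0.008,0,0,0.08,255],
  [-0.01,0.227,0.008,0,0,0.08,255],
  [-0.01,0.227,0.008,0,0,0.08,255],
  [0,0,0,0,0,0,255],
])

```text
clock: 3.75
tcp_pos: [632.6, -90.8, 207.8]
eef_rot: [1.0, 0.009, -0.0, -0.002]
wrist_force: [-3.6, 9.9, 2.7]
width: 0.105
grip_force: 30.0
```

```bash
cat > a.py <<'E'
from h import *
s=arm.observe();M=R.from_quat(s['eef_rot']).as_matrix();p=s['tcp_pos'];d=p[:2]-[604.6,-92.5]
F=s['wrist_force']@M
print("yaw %.2f posaz %.2f r %.1f z %.1f"%(np.degrees(np.arctan2(M[1,0],M[0,0])),np.degrees(np.arctan2(d[1],d[0])),np.hypot(*d),p[2]),"F tool",F.round(1),"T",(s['wrist_torque']@M).round(2),"j6",s['joints'][5].round(3),s['clock'],s['width']*92)
E
python3 a.py
```

```text
yaw 1.04 posaz 3.39 r 28.0 z 207.8 F tool [ -3.4 -10.   -2.6] T [ 1.77 -0.62 -0.04] j6 1.405 3.75 9.677067075978625
```

>>> move_arm([
  [-0.004,0.14,0.005,0,0,0.05,255],
  [-0.004,0.14,0.005,0,0,0.05,255],
  [-0.004,0.14,0.005,0,0,0.05,255],
  [0,0,0,0,0,0,255],
])

```text
clock: 4.15
tcp_pos: [632.4, -94.8, 207.6]
eef_rot: [0.998, -0.065, -0.0, -0.002]
wrist_force: [-3.3, 11.8, 2.7]
width: 0.103
grip_force: 30.0
```

```bash
python3 a.py
```

```text
yaw -7.48 posaz -4.70 r 27.9 z 207.6 F tool [ -4.8 -11.3  -2.7] T [ 1.82 -0.84 -0.06] j6 1.547 4.15 9.47156404693743
```

>>> move_arm([
  [-0.004,0.14,0.005,0,0,0.05,255],
  [-0.004,0.14,0.005,0,0,0.05,255],
  [0,0,0,0,0,0,255],
])

```text
clock: 4.45
tcp_pos: [632.0, -96.9, 207.6]
eef_rot: [0.993, -0.115, -0.0, -0.002]
wrist_force: [-2.4, 12.7, 3.3]
width: 0.105
grip_force: 30.3
```

```bash
python3 a.py
```

```text
yaw -13.20 posaz -9.15 r 27.8 z 207.6 F tool [ -5.2 -11.8  -3.3] T [ 2.21 -1.04 -0.34] j6 1.642 4.45 9.630540442015125
```

>>> move_arm([
  [-0.004,0.14,0.005,0,0,0.05,255],
  [0,0,0,0,0,0,255],
])

```text
clock: 4.65
tcp_pos: [631.9, -97.1, 207.6]
eef_rot: [0.99, -0.139, -0.0, -0.003]
wrist_force: [-0.8, 19.2, 2.3]
width: 0.104
grip_force: 31.2
```

```bash
python3 a.py
```

```text
yaw -16.03 posaz -9.58 r 27.7 z 207.6 F tool [ -6.  -18.2  -2.2] T [ 2.97 -1.21 -0.55] j6 1.69 4.65 9.535355738678158
```

>>> move_arm([
  [-0.004,0.14,0.005,0,0,0.05,255],
  [0,0,0,0,0,0,255],
])

```text
clock: 4.85
tcp_pos: [631.7, -97.3, 207.5]
eef_rot: [0.986, -0.164, -0.0, -0.004]
wrist_force: [-0.6, 23.5, 3.2]
width: 0.108
grip_force: 31.8
```

```bash
python3 a.py
```

```text
yaw -18.90 posaz -9.97 r 27.5 z 207.5 F tool [ -8.2 -22.1  -3. ] T [ 3.81 -1.53 -0.62] j6 1.738 4.85 9.909730113149426
```

Clockwise torque rises without any more movement, so the valve is on its seat. I'll open the fingers, rise, and look.

>>> move_arm([
  [0,0,0,0,0,0,196],
  [0,0,0,0,0,0,196],
  [0,-0.2,0,0,0,-0.08,196],
  [0,0,-1,0,0,-0.08,196],
  [0,0,-2,0,0,0,196],
  [0,0,-2,0,0,0,196],
  [0,0,-2.7,0,0,0,196],
  [0,0,0,0,0,0,196],
  [0,0,0,0,0,0,196],
])

```text
clock: 5.75
tcp_pos: [632.5, -101.0, 284.5]
eef_rot: [0.996, -0.085, 0.001, 0.0]
wrist_force: [1.5, -0.1, -0.4]
width: 0.234
grip_force: 0.0
```

```bash
python3 a.py; python3 w.py w4
```

```text
yaw -9.70 posaz -16.84 r 29.2 z 284.5 F tool [ 1.5 -0.1  0.4] T [ 0.04 -0.12  0.02] j6 1.58 5.75 21.555786214914527
5.75 [ 632.52118016 -100.95042963  284.48805408] [-1.60283007e-01  3.21259235e-01  1.52154314e+00 -6.00036815e-04
  1.29675569e+00  1.58003632e+00]
crop origin 146 159 pred 246 234
```

View pics/w4.png

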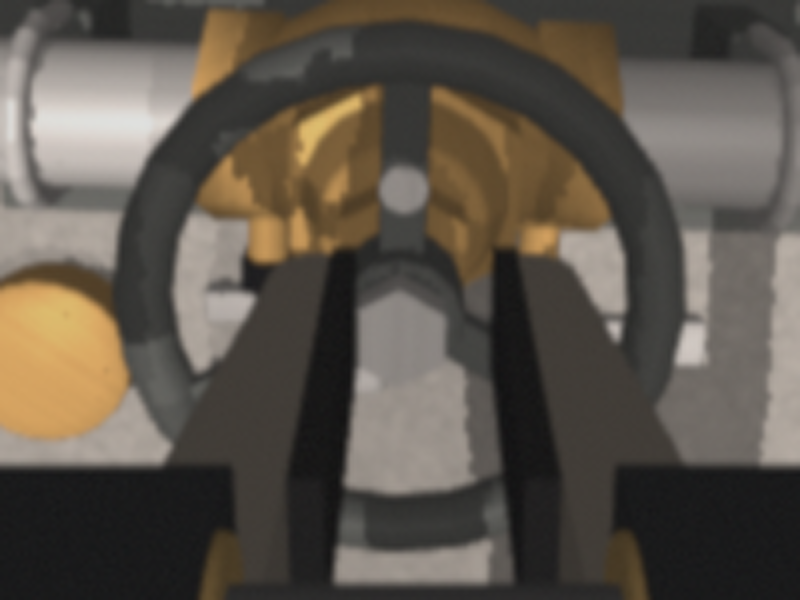

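Run:
```python
from h import *
import pickle
m=arm.camera_model('wrist')
for n,o,riv,sp,h in (("w3",(152,159),(404,188),[(405.5,92),(403.5,245)],.57),("w4",(146,159),(404,189),[(407,92),(403.5,245)],0)):
    P=pickle.load(open(n+".pkl","rb"))[1]
    f=lambda q,z:atz(*ray(m,(o[0]+q[0]/4,o[1]+q[1]/4),P),z)
    r=f(riv,228.3+h);d=r[:2]-[604.6,-92.5];a=f(sp[0],225.5+h);b=f(sp[1],225.5+h)
    print(n,r,np.degrees(np.arctan2(d[1],d[0])),np.hypot(*d),"spoke dir",np.degrees(np.arctan2(*(a-b)[1::-1])))
```

```text
w3 [630.51060856 -81.4133522  228.87      ] 23.165144549047724 28.182856407878898 spoke dir 23.627547834738085
w4 [631.65517309 -97.75543933 228.3       ] -10.992748256040393 27.56087867247003 spoke dir -11.232336201893627
```

>>> move_arm([
  [-2.13,-1.42,0,0,0,0,196],
  [-2.13,-1.41,0,0,0,0,196],
  [0,0,0,0,0,0.14,196],
  [0,0,0,0,0,0.14,196],
  [0,0,0,0,0,0.14,196],
  [0,0,0,0,0,0.14,196],
  [0,0,0,0,0,0.14,196],
  [0,0,0,0,0,0.14,196],
  [0,0,0,0,0,0.14,196],
  [0,0,0,0,0,0.09,196],
  [0,0,0,0,0,0,196],
  [0,0,0,0,0,0,196],
])

```text
clock: 7.0
tcp_pos: [594.5, -65.4, 282.9]
eef_rot: [0.815, -0.58, -0.001, 0.0]
wrist_force: [0.2, 0.2, -0.6]
width: 0.228
grip_force: 0.0
```

```bash
python3 a.py;python3 -c "
from bench import arm;print(arm.observe()['tcp_pos'])"
```

```text
yaw -70.84 posaz 110.52 r 28.9 z 282.9 F tool [-0.1 -0.3  0.6] T [ 0.02 -0.15  0.  ] j6 2.695 7.0 20.955318458497334
[594.45777877 -65.40468099 282.8938527 ]
```

>>> move_arm([
  [0.08,-0.05,2,0,0,0,196],
  [0,0,2,0,0,0,196],
  [0,0,1.5,0,0,0,196],
  [0,0,1.2,0,0,0,196],
  [0,0,0.8,0,0,0,196],
  [0,0,0,0,0,0,196],
])

```text
clock: 7.6
tcp_pos: [595.1, -65.9, 207.8]
eef_rot: [0.814, -0.581, -0.001, 0.0]
wrist_force: [-1.0, -0.2, -0.2]
width: 0.236
grip_force: 0.0
```

>>> move_arm([
  [0,0,0,0,0,0,255],
  [0,0,0,0,0,0,255],
  [0,0,0,0,0,0,255],
  [0,0,0,0,0,0,255],
])

```text
clock: 8.0
tcp_pos: [596.9, -65.7, 209.6]
eef_rot: [0.814, -0.581, 0.001, -0.001]
wrist_force: [5.3, 1.4, -2.9]
width: 0.1
grip_force: 30.0
```

```bash
python3 a.py
```

```text
yaw -71.00 posaz 106.07 r 27.9 z 209.6 F tool [ 0.4 -5.5  2.9] T [ 0.97 -0.16  0.14] j6 2.697 8.0 9.196751120289598
```

>>> move_arm([
  [0.004,-0.14,0,0,0,0.05,255],
  [0.004,-0.14,0,0,0,0.05,255],
  [0,0,0,0,0,0,255],
])

```text
clock: 8.3
tcp_pos: [597.2, -65.6, 209.4]
eef_rot: [0.784, -0.621, -0.001, 0.001]
wrist_force: [-5.0, -1.4, 3.0]
width: 0.107
grip_force: 31.3
```

```bash
python3 a.py
```

```text
yaw -76.75 posaz 105.46 r 27.9 z 209.4 F tool [ 0.3  5.2 -2.9] T [-0.88 -0.1  -0.6 ] j6 2.8 8.3 9.880553416276003
```

>>> move_arm([
  [0.004,-0.14,0,0,0,0.05,255],
  [0,0,0,0,0,0,255],
])

```text
clock: 8.5
tcp_pos: [597.3, -65.7, 209.3]
eef_rot: [0.768, -0.64, -0.001, 0.002]
wrist_force: [-9.1, -4.2, 6.1]
width: 0.115
grip_force: 32.2
```

```bash
python3 a.py
```

```text
yaw -79.60 posaz 105.20 r 27.7 z 209.3 F tool [ 2.5  9.8 -6.1] T [-1.69  0.12 -0.63] j6 2.85 8.5 10.535127076657052
```

>>> move_arm([
  [0,0.21,0,0,0,-0.075,255],
  [0,0.21,0,0,0,-0.075,255],
  [0.014,0.28,-0.01,0,0,-0.1,255],
  [0.014,0.28,-0.01,0,0,-0.1,255],
  [0.014,0.28,-0.01,0,0,-0.1,255],
  [0.014,0.28,-0.01,0,0,-0.1,255],
  [0.014,0.28,-0.01,0,0,-0.1,255],
  [0.014,0.28,-0.01,0,0,-0.1,255],
  [0,0,0,0,0,0,255],
])

```text
clock: 9.4
tcp_pos: [584.0, -75.3, 210.2]
eef_rot: [0.95, -0.313, 0.002, -0.001]
wrist_force: [8.6, 2.3, -3.8]
width: 0.103
grip_force: 30.0
```

```bash
python3 a.py
```

```text
yaw -36.45 posaz 140.14 r 26.9 z 210.2 F tool [ 5.5 -6.9  3.8] T [1.18 0.6  0.05] j6 2.075 9.4 9.45392247266209
```

>>> move_arm([
  [0.014,0.28,-0.01,0,0,-0.1,255],
  [0.014,0.28,-0.01,0,0,-0.1,255],
  [0.014,0.28,-0.01,0,0,-0.1,255],
  [0.014,0.28,-0.01,0,0,-0.1,255],
  [0.014,0.28,-0.01,0,0,-0.1,255],
  [0.014,0.28,-0.01,0,0,-0.1,255],
  [0.014,0.28,-0.01,0,0,-0.1,255],
  [0.014,0.28,-0.01,0,0,-0.1,255],
  [0.014,0.28,-0.01,0,0,-0.1,255],
  [0.014,0.28,-0.01,0,0,-0.1,255],
  [0.014,0.28,-0.01,0,0,-0.1,255],
  [0,0,0,0,0,0,255],
])

```text
clock: 10.6
tcp_pos: [581.5, -103.0, 211.2]
eef_rot: [0.973, 0.23, 0.002, -0.001]
wrist_force: [8.0, 9.0, -4.2]
width: 0.103
grip_force: 30.0
```

```bash
python3 a.py
```

```text
yaw 26.57 posaz -155.64 r 25.4 z 211.2 F tool [11.2 -4.5  4.3] T [0.89 1.85 0.13] j6 0.925 10.6 9.462703051384386
```

>>> move_arm([
  [0.1,0.28,-0.01,0,0,-0.1,255],
  [0.014,0.28,-0.01,0,0,-0.1,255],
  [0.014,0.28,-0.01,0,0,-0.1,255],
  [0.014,0.28,-0.01,0,0,-0.1,255],
  [0.014,0.28,-0.01,0,0,-0.1,255],
  [0.014,0.28,-0.01,0,0,-0.1,255],
  [0.014,0.28,-0.01,0,0,-0.1,255],
  [0.014,0.28,-0.01,0,0,-0.1,255],
  [0.014,0.28,-0.01,0,0,-0.1,255],
  [0.014,0.28,-0.01,0,0,-0.1,255],
  [0.014,0.28,-0.01,0,0,-0.1,255],
  [0,0,0,0,0,0,255],
])

```text
clock: 11.8
tcp_pos: [604.8, -117.8, 212.1]
eef_rot: [0.71, 0.705, 0.001, -0.002]
wrist_force: [-2.1, 10.6, 1.6]
width: 0.102
grip_force: 30.2
```

```bash
sed -i 's/\[604.6,-92.5\]/[606.8,-92]/' a.py; python3 a.py
```

```text
yaw 89.60 posaz -94.50 r 25.9 z 212.1 F tool [10.6 -2.1 -1.6] T [0.24 1.79 0.24] j6 -0.191 11.8 9.408435208318217
```

>>> move_arm([
  [0.07,0.28,-0.01,0,0,-0.1,255],
  [0.014,0.28,-0.01,0,0,-0.1,255],
  [0.014,0.28,-0.01,0,0,-0.1,255],
  [0.014,0.28,-0.01,0,0,-0.1,255],
  [0.014,0.28,-0.01,0,0,-0.1,255],
  [0.014,0.28,-0.01,0,0,-0.1,255],
  [0.014,0.28,-0.01,0,0,-0.1,255],
  [0.014,0.28,-0.01,0,0,-0.1,255],
  [0.014,0.28,-0.01,0,0,-0.1,255],
  [0.014,0.28,-0.01,0,0,-0.1,255],
  [0.014,0.28,-0.01,0,0,-0.1,255],
  [0,0,0,0,0,0,255],
])

```text
clock: 13.0
tcp_pos: [628.8, -103.7, 213.2]
eef_rot: [0.237, 0.972, 0.0, -0.002]
wrist_force: [-5.2, 2.7, 3.3]
width: 0.104
grip_force: 30.2
```

>>> move_arm([
  [0.014,0.28,-0.01,0,0,-0.1,255],
  [0.014,0.28,-0.01,0,0,-0.1,255],
  [0.014,0.28,-0.01,0,0,-0.1,255],
  [0.014,0.28,-0.01,0,0,-0.1,255],
  [0.014,0.28,-0.01,0,0,-0.1,255],
  [0.014,0.28,-0.01,0,0,-0.1,255],
  [0.014,0.28,-0.01,0,0,-0.1,255],
  [0,0,0,0,0,0,255],
])

```text
clock: 13.8
tcp_pos: [631.4, -85.7, 213.8]
eef_rot: [-0.111, 0.994, -0.0, -0.001]
wrist_force: [-3.9, -0.3, 3.2]
width: 0.103
grip_force: 30.2
```

```bash
python3 a.py; python3 w.py w5
```

```text
yaw -167.26 posaz 14.42 r 25.4 z 213.8 F tool [ 3.9  0.6 -3.2] T [-0.1   0.82  0.31] j6 -1.929 13.8 9.44035304513554
13.8 [631.42602216 -85.66616708 213.84044643] [-1.36576450e-01  3.73833504e-01  1.60450522e+00 -1.20602809e-03
  1.16570782e+00 -1.92931484e+00]
crop origin 150 125 pred 250 200
```

View pics/w5.png

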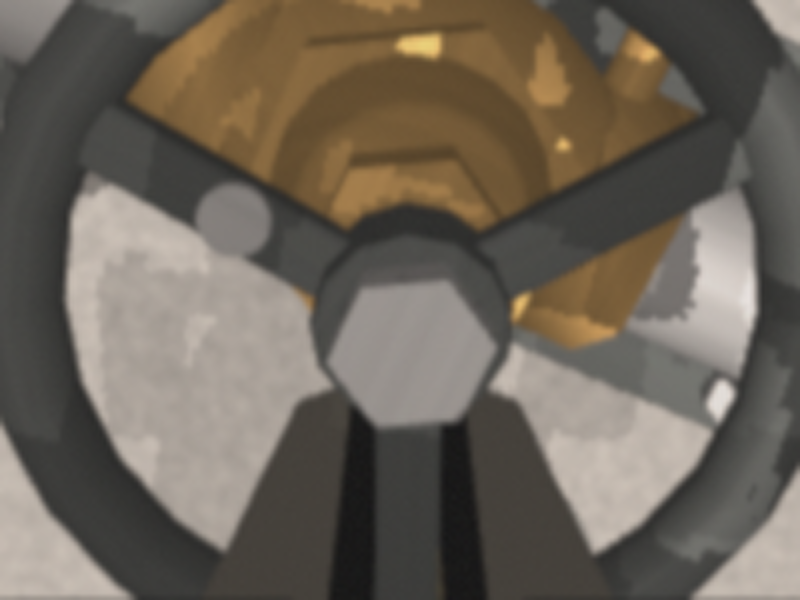

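Run:
```python
from h import *
import pickle
m=arm.camera_model('wrist');P=pickle.load(open("w5.pkl","rb"))[1]
f=lambda q,z:atz(*ray(m,(150+q[0]/4,125+q[1]/4),P),z)
print("rivet",f((234,218),232.3),"nut centre",f((412,354),244))
for nm,a,b in (("L top",(345,238),(125,103)),("L bot",(310,290),(85,172)),("R top",(480,240),(705,118)),("R bot",(515,293),(740,185)),("G l",(375,430),(375,590)),("G r",(442,430),(444,590))):
    d=f(b,229.8)-f(a,229.8);print(nm,np.degrees(np.arctan2(d[1],d[0])))
# rivet circle centre from the three sightings
```

```text
rivet [ 594.7975072  -117.82149486  232.3       ] nut centre [604.11306882 -91.37353125 244.        ]
L top -110.02760153556267
L bot -106.48607486022793
R top 132.31199338997837
R bot 129.80202538150994
G l 12.26229049483423
G r 13.844115585562713
```

The picture shows the hub nut at (412,354), the rivet at (234,218), and the gripped spoke vertical at x=409. Rivet positions and spoke directions both put the opening at about 263°, so 7° remains.

>>> move_arm([
  [0.01,0.17,-0.006,0,0,-0.06,255],
  [0.01,0.17,-0.006,0,0,-0.06,255],
  [0,0,0,0,0,0,255],
  [0,0,0,0,0,0,255],
])

```text
clock: 14.25
tcp_pos: [630.6, -82.7, 214.0]
eef_rot: [-0.168, 0.986, -0.0, -0.001]
wrist_force: [-4.0, -1.7, 1.8]
width: 0.106
grip_force: 30.2
```

```bash
python3 a.py; python3 w.py w6
```

```text
yaw -160.61 posaz 21.27 r 25.6 z 214.0 F tool [ 4.4 -0.2 -1.8] T [0.03 0.88 0.34] j6 -2.041 14.25 9.755275287441277
14.25 [630.64498558 -82.71739375 213.97793081] [-1.32081873e-01  3.71629462e-01  1.60744818e+00 -1.33923831e-03
  1.16444965e+00 -2.04085450e+00]
crop origin 150 125 pred 250 200
```

View pics/w6.png

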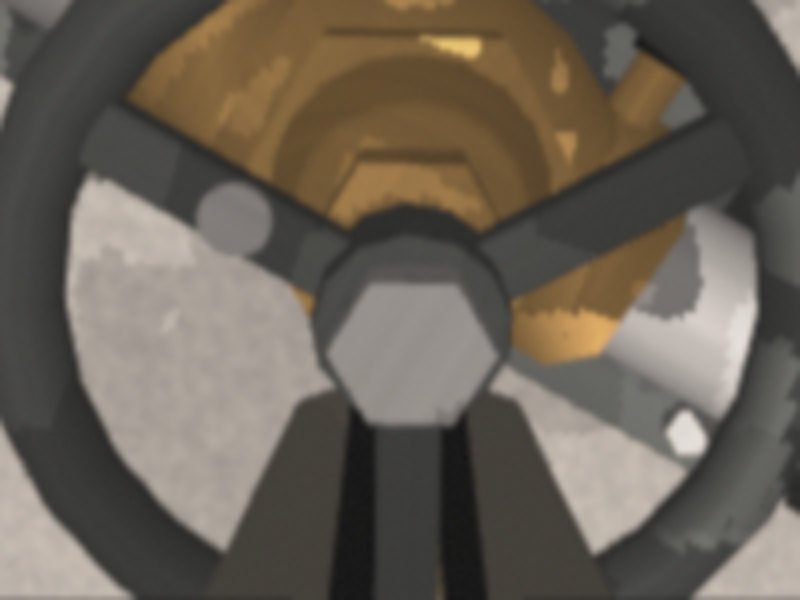

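The wheel moved with the tool (rivet again at (235,218)), so it is now at about 270°. I'll release and rise.

>>> move_arm([
  [0,0,0,0,0,0,196],
  [0,0,0,0,0,0,196],
  [0,0,0,0,0,0,196],
  [0,0,-1,0,0,0,196],
  [0,0,-2,0,0,0,196],
  [0,0,-2,0,0,0,196],
  [0,0,-3,0,0,0,196],
  [0,0,-3,0,0,0,196],
  [0,0,0,0,0,0,196],
  [0,0,0,0,0,0,196],
])

```text
clock: 15.3
tcp_pos: [632.1, -82.0, 324.7]
eef_rot: [-0.169, 0.986, -0.0, 0.001]
wrist_force: [-0.8, 0.9, 0.4]
width: 0.234
grip_force: 0.0
```

```bash
python3 a.py; python3 w.py w7
```

```text
yaw -160.56 posaz 21.52 r 27.2 z 324.7 F tool [ 0.5  1.2 -0.4] T [-0.07 -0.12  0.  ] j6 -2.041 15.3 21.537687185391846
15.3 [632.13606141 -82.01038292 324.67984596] [-1.31381405e-01  2.91797626e-01  1.47576897e+00  2.44040794e-05
  1.37213543e+00 -2.04144905e+00]
crop origin 151 85 pred 251 160
```

View pics/w7.png

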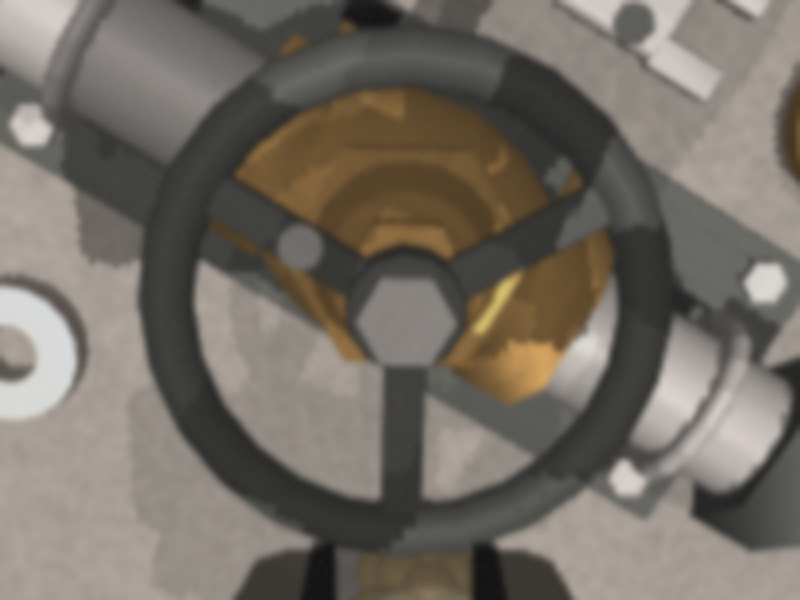

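Run:
```python
from h import *
import pickle
m=arm.camera_model('wrist');P=pickle.load(open("w7.pkl","rb"))[1]
f=lambda q,z:atz(*ray(m,(151+q[0]/4,85+q[1]/4),P),z)
r=f((299,246),232.5);print("rivet",r);d=r[:2]-[604.4,-91.5];print(np.degrees(np.arctan2(d[1],d[0])),np.hypot(*d))
for nm,a,b,o in (("G",(405,367),(402,525),120),("L top",(358,262),(228,178),0),("L bot",(345,290),(210,222),0),("R top",(455,265),(580,190),240),("R bot",(468,297),(605,225),240)):
    d=f(b,230)-f(a,230);print(nm,np.degrees(np.arctan2(d[1],d[0]))-o)
```

```text
rivet [ 597.94584236 -118.79799747  232.5       ]
-103.30235451117397 28.05061170162164
G -101.62854744749689
L top -103.74448465960694
L bot -97.74153603074535
R top -99.34287750895999
R bot -102.39062519925005
```

The released spoke is vertical at x≈403 and the rivet is at (299,246). That gives an opening of about 270° from the seat, with the gripper clear of the wheel.

```bash
python3 -c "
from bench import arm;print(arm.close_job())"
```

```text
the job is handed in; nothing more can be done
None
```

I wound the valve clockwise until it stopped on its seat, then opened it about 270° (camera checks after release gave 269.6° and 270.2°), let go, and handed the job in at about 15 s with the gripper clear of the wheel.

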